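Hang the cheese basket on the hook scale and tug-test it

ROBOT

A 6-joint arm with a two-finger parallel gripper is mounted at the origin on the work surface. World frame = base frame: x ahead of the robot, y to its left, z up, the work surface at z = 0. Lengths are in m, angles in rad, forces in N, time in s.
With the tool pointing down it reaches from about 0.3 to 0.825 m from the base axis. Payload 5.4 kg.
Tool frame: the origin (TCP) lies at the very end of the fingers, on their centre line; the grasp point (between the pads) lies 19 mm behind it; z points along the fingers, x is the direction in which the jaws open and shut, and the axes are right-handed (so a half turn about z gives the same grasp; the last joint's range is limited). The gripper opens to 92 mm and grips with 3 to 60 N. Pads are 20 mm wide; open, the fingers measure 128 mm over their backs; the gripper's body (75 mm by 189 mm) begins 69 mm behind the grasp point.
Start: joints at [1.137, 0.158, 1.597, -0, 1.386, -0.21], TCP at [0.128, 0.561, 0.215] pointing down, gripper open.
Joint ranges: [-2.91, 2.91], [-0.94, 2.29], [0.18, 2.7], [-1.29, 4.43], [0.17, 2.64], [-3, 3]. Speed limits (rad/s): [2.57, 2.57, 3.14, 3.14, 3.14, 3.14].

INTERFACE

Orientations are given as a rotation vector (axis times angle).
In Python, from workcell import bot gives the robot as it stands. Calls block until the motion is done:
- bot.goto(position, orientation): joint-space move of the TCP to a pose.
- bot.line_to(position, rot=None, max_speed=0.15): straight line of the TCP; rot=None keeps the orientation; max_speed is the mean speed in m/s.
- bot.set_joints(angles): joint-space move.
- bot.set_gripper(opening, newtons=None): opening from 0.0 (shut) to 1.0 (fully open); newtons is the grip in N (None keeps the last); returns when the fingers have stopped.
- bot.hold(seconds).
- bot.inverse_kinematics(position, orientation): joint angles nearest the present ones, or None.
- bot.read_camera(name): name is "scene" or "side" or "wrist"; returns a dict with "pixels" (480x640x3 uint8, blue, green, red), "fx", "fy", "cx", "cy" (pixels), "k1" (the pictures are not rectified: a ray, as slopes to the right and down, at radius r is drawn at 1 + k1 r^2 times it, then the intrinsics apply), "R" (3x3) and "t" (3): a world point X has camera coordinates R X + t. Camera axes: x right, y down, z forward; pixel columns grow to the right and rows downward; lengths in m; the calibration is good to about 2 mm. A picture is of the moment at which its call begins. There is no depth.
A pose or a line that the arm cannot do raises bot.MotionError and nothing moves.
- bot.job_done(): hands the job in, once; it reports no verdict.
Readings, each from a call of its own:
- bot.current_clock(): time.
- bot.current_joints(): joint angles.
- bot.current_joint_vel(): joint speeds.
- bot.current_effort(): joint torques, N m.
- bot.current_ee_pos(): TCP position.
- bot.current_tool_rot(): TCP orientation.
- bot.current_contact_force(): force on the tool from outside, world axes, zero at the start.
- bot.current_ft_torque(): the same for the moment, N m.
- bot.current_opening(): opening from 0.0 (shut) to 1.0 (fully open).
Only numpy, scipy, OpenCV 4.12 (cv2) and the standard library are available. Lean on these libraries where they do the work, as an engineer would, in place of code of your own. Each camera call takes 0.05 s, during which the arm holds its last target.

TASK

Weigh the cheese in the round basket: lift the basket by the tab of its handle, keep it upright, and hang the handle's arch on the hook of the scale. While gripping it, tug it straight down gently with about 8 N and hold that pull a moment to make sure the hook holds it, then let go and leave it hanging still and free. Leave the square basket and the other things where they are.

Things in the scene. Friction and masses are not known exactly. Their poses are not given: they have to be found in the camera images.
- round_basket: white round draining basket, 106 mm across, 66 mm high, with a waxed cheese inside and a stiff upright arched handle; loose, 0.25 to 0.49 kg in all. Origin: centre of its underside, z up. The handle is an 8 mm bar in the basket's own y-z plane, 104 mm wide along y, 122 mm high at the sides, sloping up to a crown 24 mm wide; both sides look alike.
- round_basket_crown (a point): middle of the underside of the round basket's handle crown, where the hook bears, 145 mm above the basket's origin. The opening under it is free down to the basket's rim, 79 mm below.
- round_basket_tab (a point): middle of the round basket's upright grip tab on top of the crown, 12 mm (basket's own x) by 24 mm (own y) by 42 mm tall, 173 mm above the basket's origin; top at 191 mm. Gripped across its 24 mm, the fingers stay clear of the hook.
- scale: grey hook scale, fixed to the table. Origin on the table below the middle of the hook's saddle; own x points from the saddle to the column (24 x 30 mm, 270 mm high, its centre 105 mm behind the saddle). Base plate 12 mm thick, 80 mm in front of the origin and 65 mm to each side. The black clamp on the column carries the hook; its front is 83 mm behind the saddle.
- hook_ref (a point): fixed mark at the saddle's middle, 205 mm up, axes as the scale. The clamp is set differently each time: the saddle's real top lies 18 mm below to 18 mm above the mark, not measured; find it by feel or eye. Hook: 8 mm bar towards own -x, saddle 20 mm long, tip turned up 18 mm above the saddle's top, 29 mm in front of the mark. It is sprung: gives 1 mm per 6 N downward, 12 mm of travel.
- square_basket: white square draining basket 100 x 100 x 66 mm with the same handle and tab and a cheese inside; loose, not to be moved. Origin: centre of its underside
- wax_block: red waxed cheese block 75 x 150 x 70 mm, loose, bystander. Origin: centre of its underside
- yellow_block: yellow waxed cheese block 70 x 110 x 70 mm, loose, bystander. Origin: centre of its underside
- strainer: white round strainer 110 mm across, 45 mm high, with a flat handle 110 mm long, loose, bystander. Origin: centre of its underside
Not all that is in view belongs to the job. Leave any turquoise look-alike of the round_basket alone.

How it is judged:
By the outcome, as a careful person would: the job done as asked, in the order asked, and still so for the second after the job is handed in, with the robot touching nothing.
It also fails if it takes over 70 s, if anything falls off the work surface, if the arm or the gripper's body presses on something with over 40 N, if the wrist force passes 120 N, or if a joint passes its speed limit or range.

## Working session

There is one attempt and no reset: what is moved stays moved. The work goes in short steps, each a Python script; the robot and the scene stay as the last script left them, time stands still between calls to the robot, and variables do not carry over. Pictures are saved under pics/ and viewed, and the job is handed in when it is done.

```bash
mkdir -p pics; ls; cat > h.py <<'E'
import numpy as np, cv2
from workcell import bot
def grab(n,save=None):
    c=bot.read_camera(n)
    if save: cv2.imwrite('pics/'+save+'.png',c['pixels'])
    return c
E
python3 - <<'E'
from h import *
for n in ("scene","side","wrist"):
    c=grab(n,n+"0"); print(n,c['fx'],c['cx'],c['cy'],c['k1'],(-np.array(c['R']).T@np.array(c['t'])).round(3),np.array(c['R']).round(2).tolist())
print(bot.current_clock(),bot.current_tool_rot())
E
```

```text
pics
scene 565.8616787435257 324.7634244865358 232.3980534491436 0.06354101069046278 [1.27  0.041 1.273] [[0.07, 1.0, -0.01], [0.83, -0.07, -0.55], [-0.55, 0.03, -0.83]]
side 620.1262236306368 325.4827944492088 226.03277789788737 0.06450532280948539 [ 0.06  -0.845  0.982] [[0.89, -0.46, 0.01], [-0.28, -0.57, -0.78], [0.36, 0.69, -0.63]]
wrist 427.5034768120335 322.72601836525183 231.96264337476418 0.03470174710822294 [0.049 0.579 0.383] [[0.22, 0.98, -0.0], [0.94, -0.21, 0.28], [0.27, -0.06, -0.96]]
0.15 [ 2.45505345e+00  1.95912248e+00 -2.01122389e-03]
```

View pics/scene0.png

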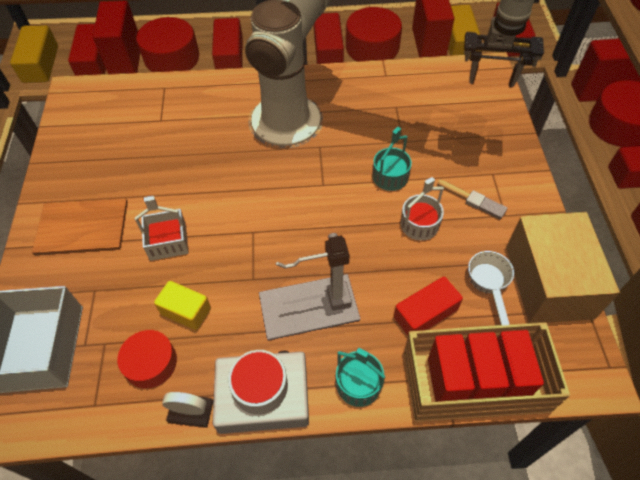

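View pics/side0.png

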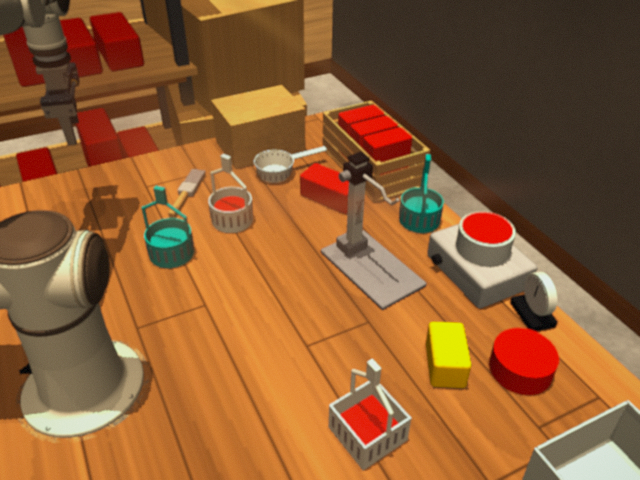

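View pics/wrist0.png

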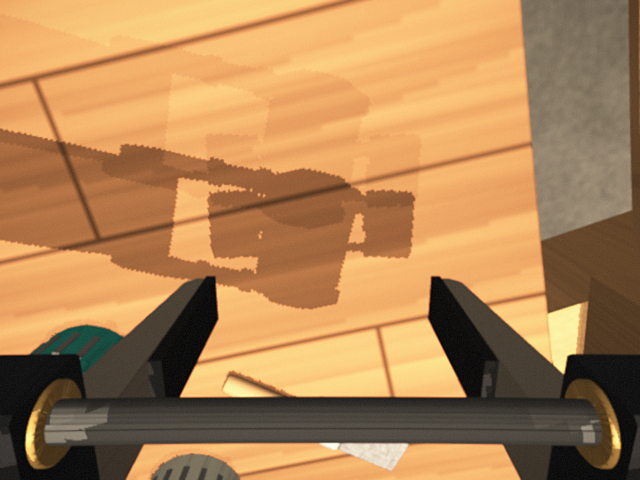

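Candidates in the scene view: white round basket (423,215), square basket (163,233), turquoise look-alikes (392,167) and (360,375), strainer (490,272), and a bowl on a platform scale (258,380). I choose (423,215) because it is white, round, and has an arch handle and red cheese. In the side view it is at (231,209). The hook scale is at (337,270) in the scene view and (355,200) in the side view.

```bash
python3 - <<'E'
import cv2,numpy as np
s=cv2.imread('pics/scene0.png');d=cv2.imread('pics/side0.png')
def cr(i,x,y,w,h,W=400,H=300): return cv2.resize(i[y:y+h,x:x+w],(W,H),interpolation=cv2.INTER_CUBIC)
a=np.vstack([np.hstack([cr(s,380,165,100,75),cr(d,190,150,100,75)]),np.hstack([cr(s,250,225,120,90),cr(d,315,145,120,90)])])
cv2.imwrite('pics/crop1.png',a)
E
```

```text
(no output)
```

View pics/crop1.png

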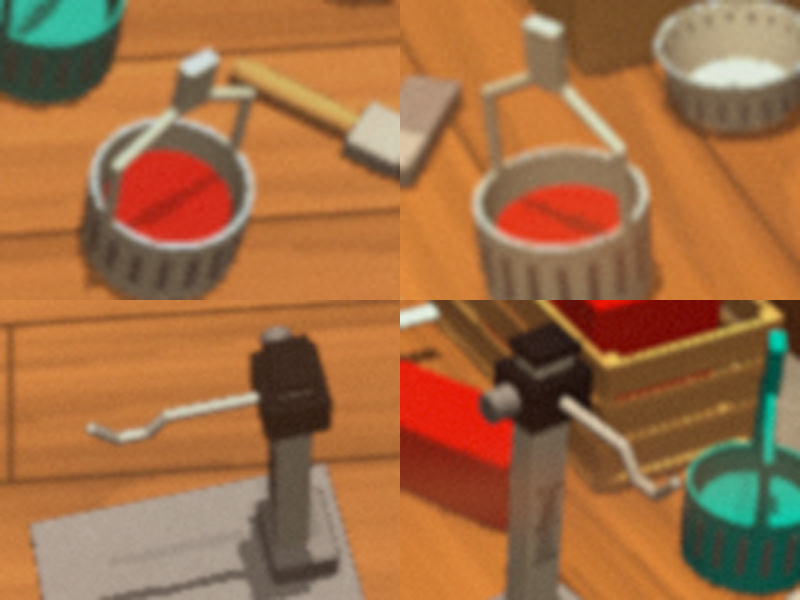

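```bash
cat >> h.py <<'E'
def ray(c,p):
    K=np.array([[c['fx'],0,c['cx']],[0,c['fy'],c['cy']],[0,0,1]])
    u=cv2.undistortPoints(np.array([[p]],float),K,np.array([c['k1'],0,0,0,0.]))[0,0]
    R=np.array(c['R']);return -R.T@np.array(c['t']), R.T@np.array([u[0],u[1],1.])
def plane(c,p,z):
    o,d=ray(c,p);return o+d*(z-o[2])/d[2]
def tri(c1,p1,c2,p2):
    o1,d1=ray(c1,p1);o2,d2=ray(c2,p2)
    s=np.linalg.lstsq(np.c_[d1,-d2],o2-o1,rcond=None)[0]
    a=o1+d1*s[0];b=o2+d2*s[1];return (a+b)/2,np.linalg.norm(a-b)
def project(c,X):
    R=np.array(c['R']);K=np.array([[c['fx'],0,c['cx']],[0,c['fy'],c['cy']],[0,0,1]])
    return cv2.projectPoints(np.array(X,float).reshape(-1,1,3),cv2.Rodrigues(R)[0],np.array(c['t'],float),K,np.array([c['k1'],0,0,0,0.]))[0][:,0]
E
python3 - <<'E'
from h import *
A=grab('scene');B=grab('side')
P=dict(tabtop=((430,180.5),(225.75,156)),hL=((408.75,206.25),(245.5,188.25)),hR=((442.5,188.25),(211.75,173)),
rim=((423,211),(230,200)),
tip=((277,263.4),(398.1,199.9)),sf=((285.1,266.1),(392.4,202.6)),sb=((293.5,265.2),(386.1,197.5)),bar=((299.5,258.9),(383.4,188.5)),cl=((326.5,254.4),(364.5,175)))
for k,(a,b) in P.items():
    X,e=tri(A,a,B,b);print(k,X.round(4),round(e,4))
print('rim',plane(A,P['rim'][0],.066).round(4),plane(B,P['rim'][1],.066).round(4))
print('tabtop',plane(A,P['tabtop'][0],.191).round(4),plane(B,P['tabtop'][1],.191).round(4))
for p in [(260,291),(267,335),(358,316),(353,278)]: print('plate s',plane(A,p,.012).round(4))
for p in [(321,250),(383,304),(425,283),(360,232)]: print('plate d',plane(B,p,.012).round(4))
E
```

```text
tabtop [0.4224 0.3504 0.1897] 0.0027
hL [0.4467 0.3021 0.1212] 0.0042
hR [0.3967 0.397  0.1212] 0.0033
rim [0.4214 0.351  0.0614] 0.0027
tip [ 0.6548 -0.0249  0.2364] 0.0026
sf [ 0.6529 -0.0088  0.2194] 0.0027
sb [0.651  0.0103 0.2194] 0.0001
bar [0.6484 0.0226 0.2365] 0.0044
cl [0.6395 0.0821 0.2352] 0.001
rim [0.4233 0.3509 0.066 ] [0.4201 0.3433 0.066 ]
tabtop [0.422 0.351 0.191] [0.4222 0.3465 0.191 ]
plate s [ 0.5971 -0.0826  0.012 ]
plate s [ 0.7164 -0.067   0.012 ]
plate s [0.684  0.1546 0.012 ]
plate s [0.5785 0.1531 0.012 ]
plate d [0.5643 0.133  0.012 ]
plate d [ 0.6043 -0.0822  0.012 ]
plate d [ 0.7216 -0.0689  0.012 ]
plate d [0.68  0.15  0.012]
```

```bash
cat >> h.py <<'E'
from scipy.spatial.transform import Rotation as Ro
def down(deg): return (Ro.from_euler('z',deg,degrees=True)*Ro.from_euler('x',180,degrees=True)).as_rotvec()
E
python3 - <<'E'
from h import *
bot.goto([0.422,0.350,0.28],down(117.8))
print(bot.current_clock(),bot.current_joints(),bot.current_ee_pos())
c=grab('wrist','w1')
ax=np.array([-np.sin(np.radians(27.8)),np.cos(np.radians(27.8)),0])
ctr=np.array([.422,.35,0])
for z in (.191,): print(project(c,[ctr+[0,0,z],ctr+ax*.012+[0,0,z],ctr-ax*.012+[0,0,z],ctr+ax*.052+[0,0,.122],ctr-ax*.052+[0,0,.122]]))
E
```

```text
1.625 [ 4.72977981e-01  5.21257255e-02  1.58368357e+00  3.86658002e-04
  1.50626511e+00 -1.58335030e+00] [0.42144585 0.35048749 0.27975471]
[[319.82610393 238.4854821 ]
 [338.78004019 238.48130129]
 [300.86900469 238.49055346]
 [386.32480502 212.51168896]
 [254.22260779 212.53117785]]
```

View pics/w1.png

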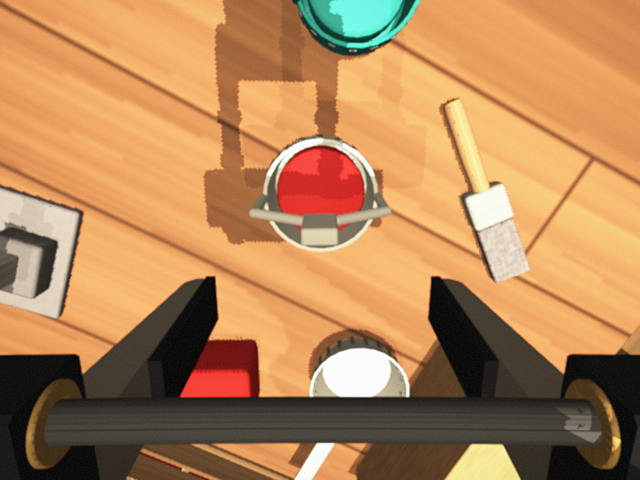

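```bash
python3 - <<'E'
import cv2
i=cv2.imread('pics/w1.png')[180:260,240:400]
cv2.imwrite('pics/w1c.png',cv2.resize(i,(800,400),interpolation=cv2.INTER_CUBIC))
E
```

```text
(no output)
```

View pics/w1c.png

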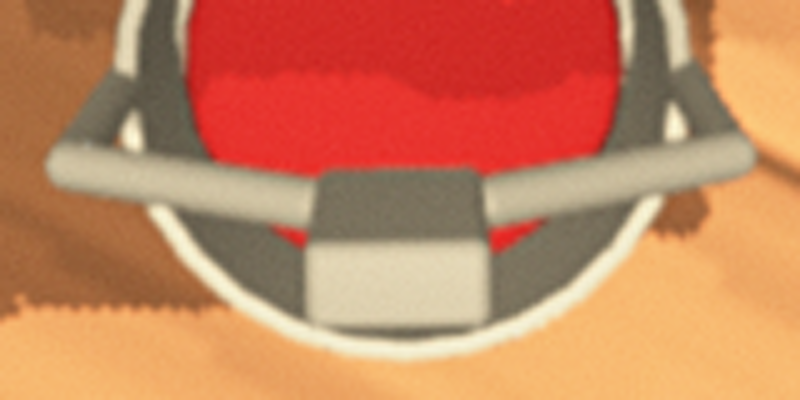

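The close view shows the tab's top face centred at (319.6,236.6). The prediction was (319.8,238.5), so the choice and pose hold to about 1 mm. Next I grasp it.

```bash
python3 - <<'E'
from h import *
c=grab('wrist'); p=plane(c,(319.6,236.6),.191)
print(p, (plane(c,(240+752/5,180+155/5),.122)-plane(c,(240+52/5,180+165/5),.122)))
g=p[:2]
bot.line_to([g[0],g[1],0.160],max_speed=.1)
print(bot.current_contact_force(),bot.current_ee_pos())
bot.set_gripper(0.15,40)
print(bot.current_opening(),bot.current_contact_force(),bot.current_clock())
f0=bot.current_contact_force()
bot.line_to([g[0],g[1],0.20],max_speed=.06)
bot.hold(.3)
print(bot.current_opening(),bot.current_contact_force(),bot.current_ee_pos(),bot.current_clock())
grab('scene','s2');grab('side','d2')
E
python3 - <<'E'
import cv2,numpy as np
s=cv2.imread('pics/s2.png');d=cv2.imread('pics/d2.png')
cv2.imwrite('pics/c2.png',np.hstack([cv2.resize(s[120:270,350:500],(400,400)),cv2.resize(d[100:250,160:310],(400,400))]))
E
```

```text
[0.42080073 0.34942979 0.191     ] [-0.05284528  0.09666449  0.        ]
[-0.23273992 -0.19729317 -0.03482859] [0.42133767 0.34970036 0.16081805]
0.25651568429118027 [ 0.42967487  0.18016609 -1.16300465] 4.1083
0.255123194942276 [-0.73609122 -0.15461945 -4.34114177] [0.42064158 0.3493354  0.19967561] 5.225
```

View pics/c2.png

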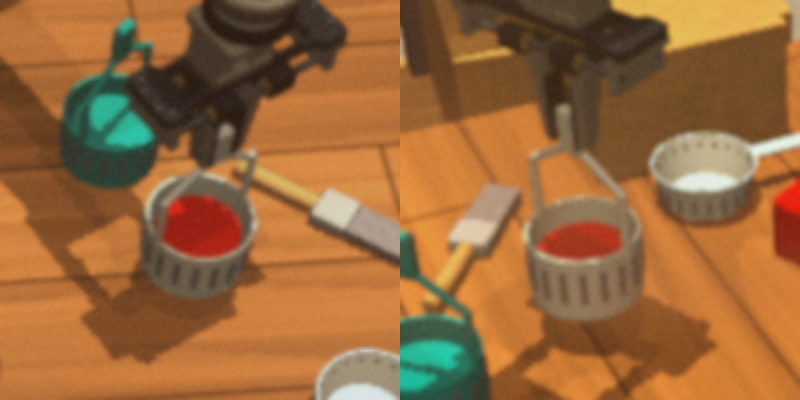

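The basket is lifted, upright and clear of its neighbours. I'll take it around the robot side to the front of the hook.

```bash
python3 - <<'E'
from h import *
print(bot.inverse_kinematics([.664,-.098,.285],down(7.5)))
bot.line_to([0.421,0.349,0.285],max_speed=.12)
bot.line_to([0.43,0.12,0.285],down(62),max_speed=.15)
bot.line_to([0.44,-0.10,0.285],down(7.5),max_speed=.15)
bot.line_to([0.664,-0.10,0.285],max_speed=.15)
bot.hold(.4)
print(bot.current_opening(),bot.current_contact_force(),bot.current_ee_pos(),bot.current_clock())
grab('scene','s3');grab('side','d3');grab('wrist','w3')
E
python3 - <<'E'
import cv2,numpy as np
s=cv2.imread('pics/s3.png');d=cv2.imread('pics/d3.png')
cv2.imwrite('pics/c3.png',np.hstack([cv2.resize(s[180:330,230:380],(400,400)),cv2.resize(d[130:330,300:500],(400,400))]))
E
```

```text
[-0.32613365  0.37559895  1.19907809  0.          1.56691562 -0.45703335]
0.2567992711632465 [ 0.22879186 -0.59135219 -4.53253545] [ 0.66391954 -0.10002057  0.28510372] 11.5167
```

View pics/c3.png

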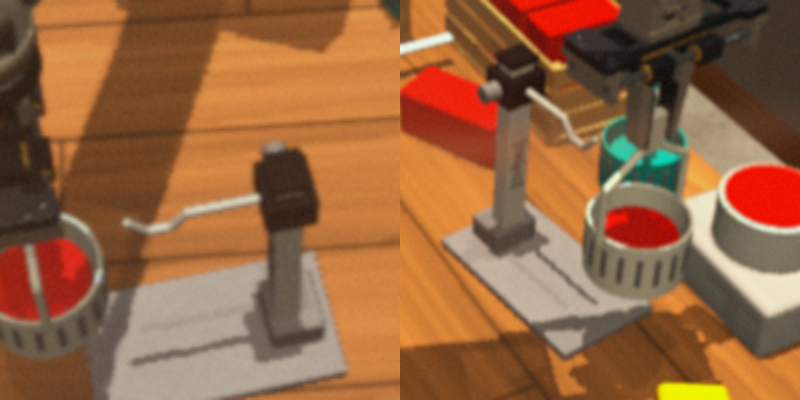

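View pics/w3.png

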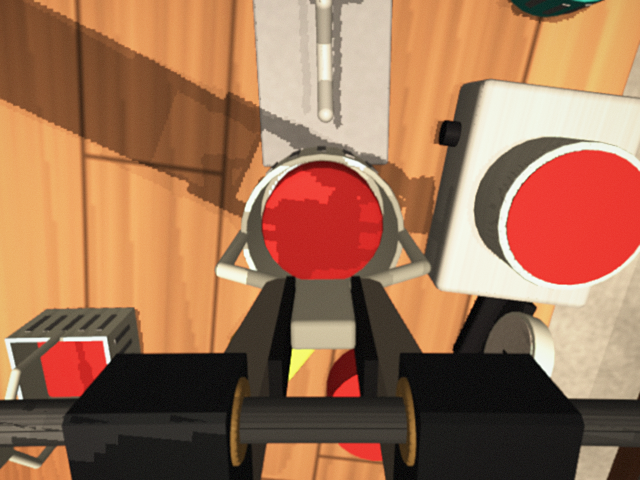

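The wrist view shows the hook tip at (325,115) and its bar running up the picture, close to the basket's centre line. The handle's ends, at (218,268) and (428,267), are level.

```bash
python3 - <<'E'
from h import *
c=grab('wrist')
z=.2385
t=plane(c,(325.5,115),z); b=plane(c,(322.5,15),.2365)
print('tip',t,'bar',b,np.degrees(np.arctan2(*(b-t)[[1,0]])))
print('handle',plane(c,(428,267),.270-.145-.0008+.122),plane(c,(218,268),.270-.0158+.0158-.145+.122))
A=grab('scene');B=grab('side')
i=np.hstack([cv2.resize(A['pixels'][240:280,270:330],(400,267),interpolation=2),cv2.resize(B['pixels'][165:215,355:415],(400,333)[:2],interpolation=2)[:267]])
cv2.imwrite('pics/hk.png',i)
print(bot.current_clock())
E
```

```text
tip [ 0.65465841 -0.02419532  0.2385    ] bar [0.647485   0.01924276 0.2365    ] 99.37725538995097
handle [ 0.7174329  -0.09262984  0.2462    ] [ 0.60950873 -0.10702253  0.247     ]
11.8167
```

View pics/hk.png

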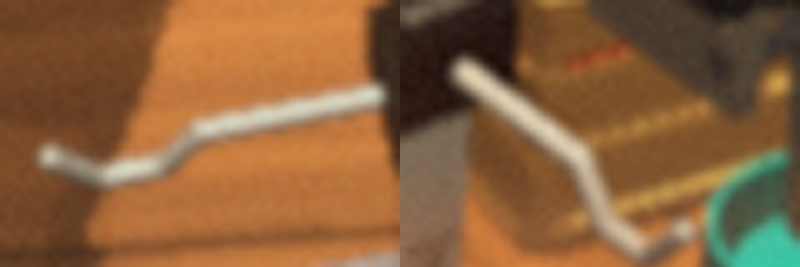

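```bash
python3 - <<'E'
from h import *
bot.line_to([0.6507,0.003,0.285],down(7.8),max_speed=.06)
bot.hold(.3)
f0=np.array(bot.current_contact_force());print(f0,bot.current_ee_pos(),bot.current_clock())
grab('scene','s4');grab('side','d4')
bot.line_to([0.6507,0.003,0.252],max_speed=.05);bot.hold(.2)
print(np.array(bot.current_contact_force())-f0,bot.current_ee_pos(),bot.current_clock())
grab('wrist','w4');grab('scene','s5');grab('side','d5')
s=cv2.imread('pics/s5.png');d=cv2.imread('pics/d5.png')
cv2.imwrite('pics/c5.png',np.hstack([cv2.resize(s[200:320,250:370],(400,400)),cv2.resize(d[130:250,320:440],(400,400))]))
E
```

```text
[ 0.95310872  0.70536056 -3.3297202 ] [0.65069087 0.00289498 0.28499015] 14.0
[-1.57267775 -0.41755745 -0.66310139] [0.65095236 0.00300226 0.25253577] 15.1083
```

View pics/c5.png

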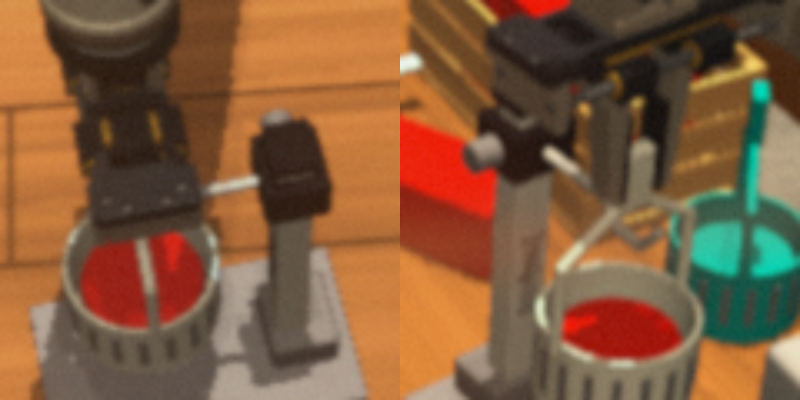

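View pics/w4.png

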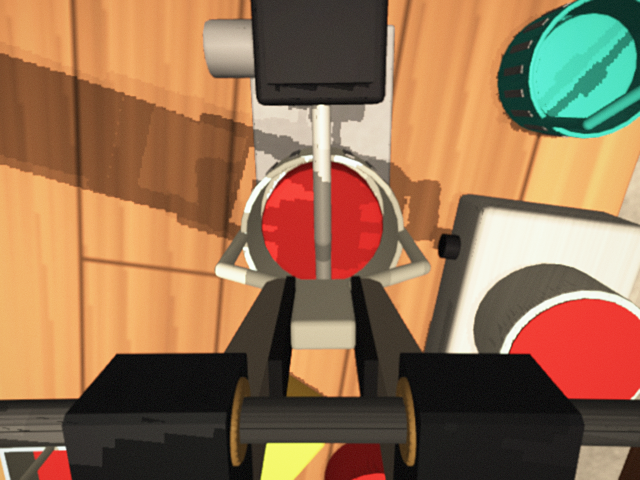

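The hook passes through the arch, and the tip stands in front of the bar. Next I lower in small steps and watch the force.

```bash
cat >> h.py <<'E'
def fz(n=6):
    r=[]
    for _ in range(n):
        bot.hold(.03); r.append(bot.current_contact_force())
    return np.mean(r,0)
E
python3 - <<'E'
from h import *
z=.252;base=fz(10);print('base',base)
bot.line_to([0.6507,0.003,.246],max_speed=.03);z=.246
while z>.205:
    bot.hold(.08);f=fz();print(round(z,4),f.round(2),np.round(bot.current_ee_pos(),4))
    if f[2]>1.0: break
    z-=.001; bot.line_to([0.6507,0.003,z],max_speed=.02)
print(bot.current_clock())
E
```

```text
base [-0.190518    0.08276365 -4.32524166]
0.246 [ 0.04  0.18 -4.47] [0.6508 0.003  0.2462]
0.245 [-0.26 -0.25 -4.54] [0.6507 0.003  0.245 ]
0.244 [ 0.26  0.14 -4.2 ] [0.6507 0.003  0.244 ]
0.243 [-0.27 -0.06 -4.41] [0.6507 0.003  0.2431]
0.242 [-0.22  0.15 -4.6 ] [0.6507 0.003  0.242 ]
0.241 [-0.1  -0.18 -4.25] [0.6507 0.003  0.2411]
0.24 [-0.1   0.17 -4.16] [0.6507 0.003  0.24  ]
0.239 [-0.04 -0.05 -4.08] [0.6507 0.003  0.239 ]
0.238 [-0.07  0.18 -4.27] [0.6507 0.003  0.238 ]
0.237 [ 0.09 -0.43 -4.67] [0.6507 0.003  0.237 ]
0.236 [-0.03 -0.16 -2.65] [0.6508 0.003  0.2362]
0.235 [-0.7   0.03  0.13] [0.6509 0.003  0.2354]
0.234 [-1.29  0.36  4.64] [0.6509 0.003  0.2345]
22.625
```

The crown met the saddle at TCP z ≈ 0.2365, so the saddle top is near 0.221, matching the visual estimate. Now the 8 N tug.

```bash
python3 - <<'E'
from h import *
x,z=.6507,.234
for k in range(12):
    f=fz(8);print(round(x,5),round(z,5),f.round(2))
    if abs(f[2]-8)<.5: break
    z-=np.clip((8-f[2])/5.5,-.0008,.0008); x+=np.clip(f[0]*.0002,-.0003,.0003)
    bot.line_to([x,0.003,z],max_speed=.01); bot.hold(.1)
for _ in range(5): bot.hold(.25); print('hold',fz(4).round(2))
print(bot.current_opening(),np.round(bot.current_ee_pos(),4),bot.current_clock())
grab('side','d6');grab('scene','s6')
s=cv2.imread('pics/s6.png');d=cv2.imread('pics/d6.png')
cv2.imwrite('pics/c6.png',np.hstack([cv2.resize(s[200:320,250:370],(400,400)),cv2.resize(d[130:250,320:440],(400,400))]))
E
```

```text
0.6507 0.234 [-1.35  0.62  5.02]
0.65043 0.2332 [-1.43  0.1   6.7 ]
0.65014 0.2324 [-1.28  0.29  7.43]
0.64989 0.2316 [-1.16  0.76  9.29]
0.64965 0.2324 [0.07 0.33 7.35]
0.64967 0.2316 [-0.83  0.68  9.04]
0.6495 0.2324 [0.49 0.71 7.19]
0.6496 0.2316 [-0.82  0.59  9.17]
0.64944 0.2324 [1.11 0.58 7.4 ]
0.64966 0.2316 [-0.72  0.76  9.09]
0.64951 0.2324 [0.45 0.36 6.95]
0.6496 0.2316 [-0.55  0.73  8.92]
hold [0.52 0.37 7.36]
hold [0.55 0.42 7.06]
hold [0.35 0.53 6.66]
hold [0.79 0.61 7.26]
hold [0.59 0.23 7.18]
0.25844965023791217 [0.6508 0.003  0.2338] 31.9417
```

View pics/c6.png

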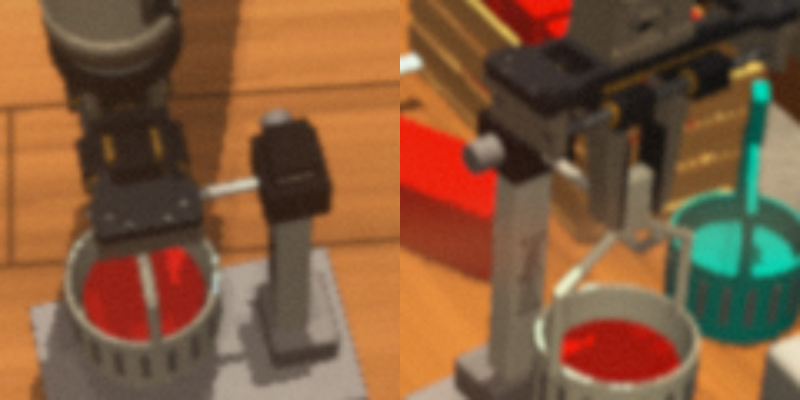

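The step gain had a unit slip (N/m instead of N/mm), so the pull dithered between 7 and 9 N. I'll trim it to 8 N and hold.

```bash
python3 - <<'E'
from h import *
bot.line_to([.6496,.003,.23203],max_speed=.01); bot.hold(.15)
f=fz(10);print(f.round(2))
z=.23203-np.clip((8-f[2])/2300,-.0006,.0006)
bot.line_to([.6496,.003,z],max_speed=.01)
for _ in range(6): bot.hold(.2); print('hold',fz(4).round(2))
# unload to zero net pull
z=.2349; bot.line_to([.6502,.003,z],max_speed=.01); bot.hold(.2); print(z,fz(8).round(2),np.round(bot.current_ee_pos(),4),bot.current_clock())
E
```

```text
[-0.26  0.11  8.2 ]
hold [0.21 0.29 7.49]
hold [0.03 0.79 7.48]
hold [0.11 0.6  7.77]
hold [-0.07  0.53  7.61]
hold [0.12 0.49 8.09]
hold [-0.02  0.72  7.66]
0.2349 [3.41 0.1  1.73] [0.6503 0.003  0.2349] 35.925
```

```bash
python3 - <<'E'
from h import *
x,z=.6508,.2352
for k in range(4):
    bot.line_to([x,.003,z],max_speed=.01); bot.hold(.12); f=fz(8);print(round(x,5),round(z,5),f.round(2),np.round(bot.current_ee_pos(),4))
    if abs(f[0])<.5 and abs(f[2])<.6: break
    x+=np.clip(f[0]*.0002,-.0005,.0005); z+=np.clip(f[2]/5000,-.0004,.0004)
print(bot.current_clock())
E
```

```text
0.6508 0.2352 [ 0.76 -0.26  1.4 ] [0.6505 0.003  0.235 ]
0.65095 0.23548 [-1.36 -0.32  0.41] [0.6506 0.003  0.2352]
0.65068 0.23556 [-1.24 -0.48 -0.63] [0.6506 0.003  0.2354]
0.65043 0.23544 [-0.16 -0.06 -0.91] [0.6505 0.003  0.2355]
38.4583
```

```bash
python3 - <<'E'
from h import *
bot.set_gripper(.6,10); print(bot.current_contact_force())
bot.hold(.3)
grab('wrist','w7')
bot.line_to([.6505,.003,.34],max_speed=.06)
print(np.round(fz(),2),bot.current_clock())
bot.line_to([.50,.003,.42],max_speed=.15)
grab('scene','s8');grab('side','d8')
bot.hold(2)
grab('scene','s9');grab('side','d9')
s=cv2.imread('pics/s9.png');d=cv2.imread('pics/d9.png')
print(bot.current_clock(), [int(np.abs(cv2.imread(f'pics/{a}8.png').astype(int)-cv2.imread(f'pics/{a}9.png'))[200:350,250:450].max()) for a in 'sd'])
cv2.imwrite('pics/c9.png',np.hstack([cv2.resize(s[200:320,250:370],(400,400)),cv2.resize(d[130:250,320:440],(400,400))]))
E
```

```text
[-0.33688018 -0.42691509  0.63790329]
[0.03 0.14 0.12] 41.525
45.0083 [24, 35]
```

View pics/c9.png

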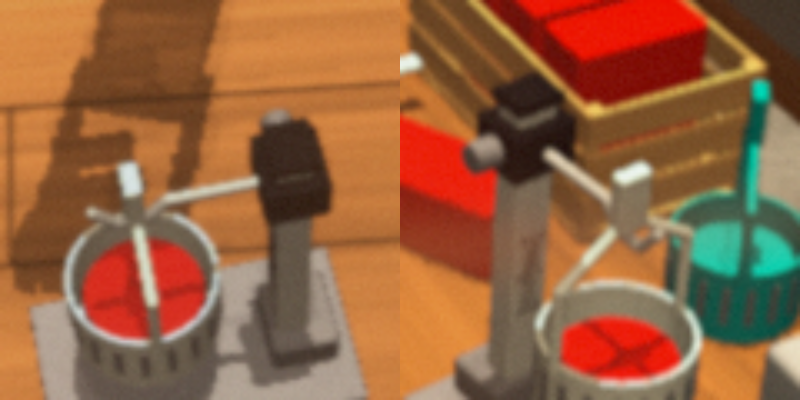

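View pics/s9.png

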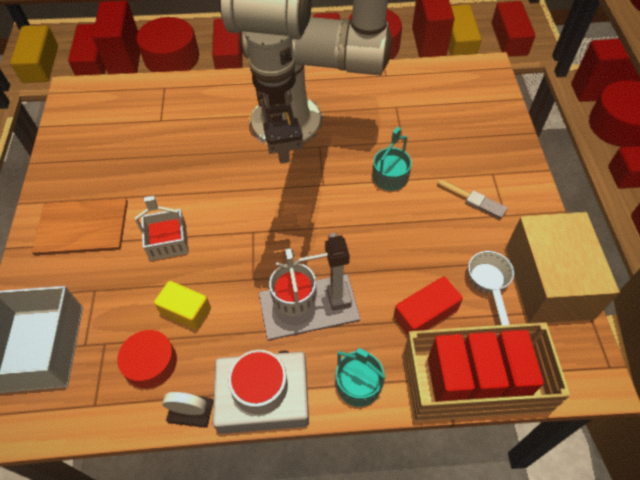

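The basket hangs on the saddle between tip and bar, with its tab at (289,254) in the scene view. Everything else is where it was. I'll do one stillness check, then hand in.

```bash
python3 - <<'E'
from h import *
a=[cv2.GaussianBlur(grab(n)['pixels'],(5,5),0).astype(int) for n in('scene','side')]
bot.hold(.37)
b=[cv2.GaussianBlur(grab(n)['pixels'],(5,5),0).astype(int) for n in('scene','side')]
print([int(np.abs(x-y).max()) for x,y in zip(a,b)],np.round(fz(),2),bot.current_clock())
bot.job_done()
E
```

```text
[6, 7] [ 0.02 -0.17 -0.18] 45.775
the job is handed in; nothing more can be done
```

The round basket is hanging upright and free on the scale's hook, and I handed the job in at 45.8 s.

- **Lift and hang:** I gripped the tab at 40 N and carried the basket upright around the robot side to the front of the hook. I lowered it by feel, and the crown met the saddle at about 0.221 m, matching the camera estimate.
- **Tug:** The pull first dithered between about 7 and 9 N because of a unit slip in my step size, then held near 7.1 N. I trimmed it and held 7.5–8.1 N for about 2 s. After that I unloaded to within 1 N and let go.
- **Sideways force:** It was under 0.8 N during the final hold, but briefly reached 3.4 N while unloading. I corrected that before release.
- **Last checks:** Two pairs of pictures about half a second apart differed only by noise, and the robot's force reading was near zero. Nothing else appears moved in the last scene picture.

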